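Clip the lifting handle onto the frozen-sample rack

ROBOT

A 7-joint arm with a two-finger parallel gripper is mounted at the origin on the work surface. World frame = base frame: x ahead of the robot, y to its left, z up, the work surface at z = 0. Lengths are in m, angles in rad, forces in N, time in s.
With the tool pointing down it reaches from about 0.35 to 0.9 m from the base axis. Payload 7.2 kg.
Tool frame: the origin (TCP) lies midway between the tips of the shut fingers; the grasp point (between the pads) lies 19 mm behind it; z points along the fingers, y is the line along which they close (so a half turn about z gives the same grasp; the last joint's range is limited). The gripper opens to 88 mm and grips with 3 to 60 N. Pads are 20 mm wide; open, the fingers measure 115 mm over their backs; the gripper's body (75 mm by 178 mm) begins 61 mm behind the grasp point.
Start: joints at [-0.068, 0.411, -0.013, 1.596, 0.006, 1.134, -0.082], TCP at [0.625, -0, 0.223] pointing down, gripper open.
Joint ranges: [-2.95, 2.95], [-0.29, 1.99], [-1.47, 1.44], [0.14, 2.54], [-1.03, 4.17], [0.13, 1.85], [-2.86, 2.86]. Speed limits (rad/s): [2.39, 2.39, 3.01, 3.01, 3.14, 3.14, 3.14].

INTERFACE

Orientations are given as a unit quaternion [x, y, z, w].
In Python, from bench import env gives the robot as it stands. The module is installed in compiled form; this text tells all that it offers. Calls block until the motion is done:
- env.move_pose(position, orientation): joint-space move of the TCP to a pose.
- env.servo_line(position, attitude=None, max_speed=0.15, f_stop=None): straight line of the TCP; attitude=None keeps the orientation; max_speed is the mean speed in m/s. With f_stop (N) it stops when the force on the tool has changed by that much, and returns True; else False.
- env.movej(angles): joint-space move.
- env.grip(opening, grasp_force=None): finger opening in m; grasp_force is the grip in N (None keeps the last); returns when the fingers have stopped.
- env.hold(seconds).
- env.inverse_kinematics(position, orientation): joint angles nearest the present ones, or None.
- env.grab_frame(name): name is "scene" or "side" or "wrist"; returns a dict with "image" (400x640x3 uint8, red, green, blue), "depth" (400x640 float32, m along the optical axis (not along the pixel's ray), 0 where there is no reading), "vfov" (degrees; the focal length in pixels is half the picture's height over the tangent of half this angle, whatever the lens; pixels are square), "cx", "cy" (the principal point, pixels), "R" (3x3) and "t" (3): a world point X has camera coordinates R X + t. Camera axes: x right, y down, z forward; pixel columns grow to the right and rows downward; lengths in m; the calibration is good to about 2 mm. A picture is of the moment at which its call begins.
A pose or a line that the arm cannot do raises env.IKError and nothing moves.
- env.hand_in(): hands the job in; it is judged then, once.
Readings, each from a call of its own:
- env.read_time_s(): time.
- env.read_joint_positions(): joint angles.
- env.read_qd(): joint speeds.
- env.read_joint_torque(): joint torques, N m.
- env.read_position(): TCP position.
- env.read_ee_rot(): TCP orientation.
- env.read_ft_force(): force on the tool from outside, world axes, zero at the start.
- env.read_ft_torque(): the same for the moment, N m.
- env.read_grip_width(): finger opening in m.
- env.read_gripper_force(): force on a finger pad.
Only numpy, scipy, OpenCV 4.12 (cv2) and the standard library are available. Lean on these libraries where they do the work, as an engineer would, in place of code of your own. Each camera call takes 0.05 s, during which the arm holds its last target. There are 200 camera calls.

TASK

The filled tube rack is about to be lowered into the cold bath. Pick up the snap-gate lifting handle (the one with the square knob and the sprung gate across its mouth, not the open one with the round knob) and push it straight down over the steel loop of the rack that holds the tubes, until the gate has snapped shut beneath the loop and the handle stands upright with its feet on the rack; then let go. Leave the open handle standing where it is.

Things in the scene. Friction and masses are not known exactly. Their poses are not given: they have to be found in the camera images.
- clip_grip (a point): Snap-gate lifting handle, loose, 0.17-0.3 kg, upright on its feet. Point: centre of its grey square knob, 28 x 28 x 46 mm, 95 mm above the feet's underside; z up. Below it an aluminium arch, an upside-down U in y-z, 16 mm thick in x, roof underside 60 mm above the feet's underside, 34 mm between legs: it straddles a bar along x. Feet 40 (x) by 66 mm (y) overall, 42 mm inside. 116 mm tall.
- clip_gate (a joint): Flat steel gate across the mouth of the snap-gate handle, 14 mm above its feet's underside, hinged on the leg at -y. 0 rad: sprung shut; it swings up into the arch, to 1.45. A bar pushed against it from below (3 to 10 N, least near its tip) opens it; it springs shut once the bar is about 38 mm from the hinge, near the roof.
- full_rack_loop (a point): Middle of the top bar (8 mm thick, along x) of the steel loop, 90 mm wide, on the filled rack; z up. The rack is a fixed blue block 140 x 150 x 40 mm with nine white capped tubes in rows at y = +58 and -58 mm, 21 mm proud of its top. Its top is 55 mm below the point; feet on it, the bar lies 1 mm under the arch's roof. A like rack without tubes stands nearby: not that one.
- open_grip (a point): Bystander: open lifting handle, loose, with the same arch but no gate, and a round grey knob 48 mm across; 114 mm tall, standing on the bench. The point is on its axis, 95 mm above the bench. Leave it alone.

How it is judged:
By the outcome, as a careful person would: the job done as asked, in the order asked, and still so for the second after the job is handed in, with the robot touching nothing.
It also fails if it takes over 35 s, if anything falls off the work surface, if the arm or the gripper's body presses on something with over 40 N, if the wrist force passes 120 N, or if a joint passes its speed limit or range.

## Working session

There is one attempt and no reset: what is moved stays moved. The work goes in short steps, each a Python script; the robot and the scene stay as the last script left them, time stands still between calls to the robot, and variables do not carry over. Pictures are saved under pics/ and viewed, at most 10 in all, crops included, and the job is handed in when it is done.

```bash
mkdir -p pics; cat > h.py <<'E'
import numpy as np, cv2
from bench import env
def cloud(f):
    d=f["depth"]; F=200/np.tan(np.radians(f["vfov"])/2)
    v,u=np.indices(d.shape)
    P=np.stack([(u-f["cx"])/F*d,(v-f["cy"])/F*d,d],-1)
    W=(P-f["t"])@f["R"]; W[d==0]=np.nan
    return W
def save(f,n): cv2.imwrite(f"pics/{n}.png",f["image"][...,::-1])
E
python3 - <<'E'
from h import *
import pickle
for n in("scene","side"):
    f=env.grab_frame(n); save(f,n); pickle.dump(f,open(n+".pkl","wb"))
    print(n,f["vfov"],f["cx"],f["cy"],-f["R"].T@f["t"],f["R"][2])
a=np.vstack([cv2.imread("pics/scene.png"),cv2.imread("pics/side.png")])
cv2.imwrite("pics/both.png",cv2.resize(a,(480,600)))
E
```

```text
scene 51.65017242624047 327.4146670766287 195.3427462772357 [0.88984703 0.33825723 0.51415874] [-0.55422073 -0.54549213 -0.62871115]
side 42.708901152642454 321.15790800057755 203.08180616163622 [ 0.17161788 -0.54258269  0.66772274] [ 0.398294    0.60321343 -0.69101045]
```

View pics/scene.png

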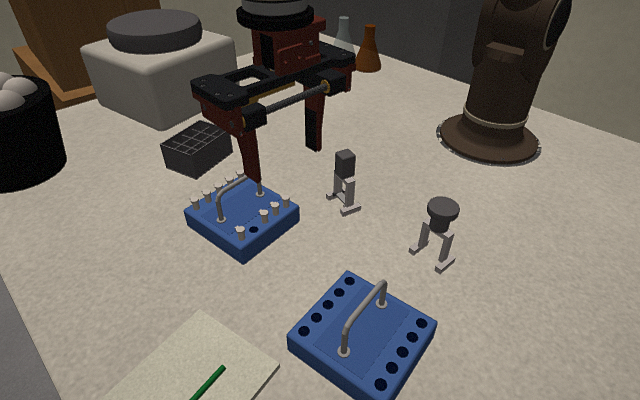

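View pics/side.png

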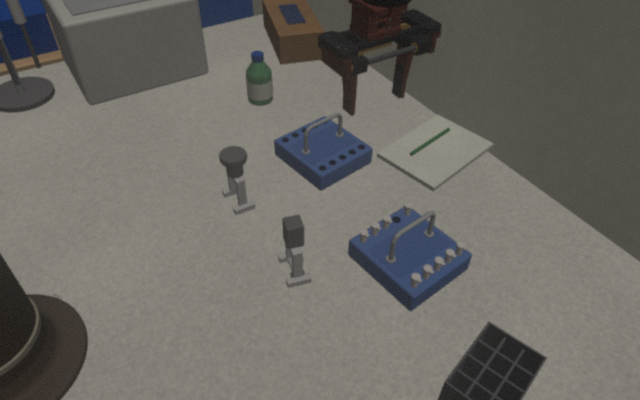

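The scene view shows the square-knob handle at (345,165) and the tubed rack at (242,220). The side view shows them at (293,232) and (410,255). Next I measure both from depth.

```bash
python3 - <<'E'
from h import *
import pickle
box={"scene":{"clip":(320,140,370,220),"rack":(180,165,305,265)},"side":{"clip":(270,205,320,290),"rack":(345,200,475,305)}}
def rect(p): 
    r=cv2.minAreaRect((p[:,:2]*1000).astype(np.float32)); return np.round(r[0],1),np.round(r[1],1),round(r[2],1)
A={}
for n in box:
    f=pickle.load(open(n+".pkl","rb")); W=cloud(f)
    for k,(a,b,c,d) in box[n].items():
        P=W[b:d,a:c].reshape(-1,3); P=P[np.isfinite(P[:,2])&(P[:,2]>-.01)&(P[:,2]<.14)]
        A.setdefault(k,[]).append(P)
        print(n,k)
        if k=="clip":
            for lo,hi in((.111,.13),(.076,.11),(.03,.068),(.004,.012)):
                q=P[(P[:,2]>lo)&(P[:,2]<hi)]; print(lo,len(q),q.mean(0).round(4),rect(q),q[:,2].max())
        else:
            q=P[(P[:,2]>.033)&(P[:,2]<.045)]; print("top",len(q),np.median(q,0).round(4),rect(q))
            m=np.median(q,0); q=P[(P[:,2]>.085)&(P[:,2]<.104)&(np.hypot(*(P-m)[:,:2].T)<.06)]; c=q.mean(0); w,V=np.linalg.eigh(np.cov((q-c)[:,:2].T)); print("bar",len(q),c.round(4),rect(q),np.degrees(np.arctan2(V[1,1],V[0,1])),q[:,2].max())
            t=P[(P[:,2]>.05)&(P[:,2]<.065)]; print("tubes",len(t),rect(t))
    print("floor",np.nanmedian(W[300:,:][...,2]))
E
```

```text
scene clip
0.111 165 [ 0.4355 -0.0674  0.1151] (array([433.7, -69. ]), array([28.9, 28.1]), 71.9) 0.11752975102098238
0.076 322 [ 0.4409 -0.0628  0.0934] (array([440.9, -64. ]), array([21.3, 36.4]), 35.4) 0.10998720191313183
0.03 259 [ 0.4381 -0.0628  0.0486] (array([433.6, -68.7]), array([51.8, 17.5]), 74.9) 0.06791412519604677
0.004 157 [ 0.4414 -0.0581  0.0091] (array([433.8, -69. ]), array([68. , 41.7]), 74.0) 0.011910667332821439
scene rack
top 3938 [ 0.6157 -0.1419  0.0401] (array([ 611.4, -207.4]), array([141.2, 259.4]), 6.8)
bar 194 [ 0.6213 -0.1506  0.0955] (array([ 617.4, -151.9]), array([68.4,  8.8]), 6.6) -173.71255095326606 0.10052983849494489
tubes 669 (array([ 604.6, -156.7]), array([118.3, 135.6]), 6.6)
floor 0.0005494989631903825
side clip
0.111 260 [ 0.4313 -0.074   0.1145] (array([431.8, -73.3]), array([29.4, 28.1]), 74.3) 0.11744631926247624
0.076 312 [ 0.4264 -0.0824  0.0935] (array([424.5, -78.6]), array([18.3, 35.4]), 35.7) 0.10999010563829272
0.03 195 [ 0.4255 -0.0926  0.05  ] (array([431.2, -75.5]), array([48.5, 16.4]), 75.6) 0.06799624040975384
0.004 238 [ 0.4247 -0.0854  0.0094] (array([431.8, -73. ]), array([67.7, 39.8]), 75.1) 0.011999069550992652
side rack
top 4943 [ 0.5938 -0.1672  0.0393] (array([ 602.7, -157.9]), array([140.9, 150.4]), 6.6)
bar 263 [ 0.5971 -0.159   0.0954] (array([ 601.4, -157.6]), array([96.3,  8.2]), 6.1) -173.82287656864924 0.10010026928848186
tubes 778 (array([ 603.6, -158.9]), array([118.8, 134. ]), 6.9)
floor -0.0005722258078327668
```

Both views agree to a few mm. The handle is near (0.432,-0.071) with its x axis at about -15.5°. The loop is near (0.602,-0.158) with its bar at about 6.5°. The heights are right, so I move over each one for a close wrist view, rack first.

```bash
cat >> h.py <<'E'
from scipy.spatial.transform import Rotation as R
def down(deg): return (R.from_euler("z",deg,degrees=True)*R.from_euler("x",180,degrees=True)).as_quat()
E
python3 - <<'E'
from h import *
import pickle
print(R.from_quat(env.read_ee_rot()).as_euler("zyx",degrees=True), env.read_time_s())
ims=[]
for n,p,a in(("wr",[.60,-.158,.27],6.5),("wc",[.433,-.071,.24],-15.5)):
    env.move_pose(p,down(a)); f=env.grab_frame("wrist"); ims.append(f["image"][...,::-1]); pickle.dump(f,open(n+".pkl","wb"))
    print(n,env.read_position(),-f["R"].T@f["t"],f["R"][2],env.read_time_s())
cv2.imwrite("pics/w.png",cv2.resize(np.vstack(ims),(480,600)))
E
```

```text
[-9.00051554e+01 -8.05062724e-02  1.79993934e+02] 0.1
wr [ 0.60016343 -0.15667609  0.26948775] [ 0.67986081 -0.14948134  0.43163533] [-0.28946707 -0.03387636 -0.95658832] 1.1583
wc [ 0.43468688 -0.07118159  0.24064334] [ 0.51142475 -0.09373045  0.40296097] [-0.27860044  0.07622281 -0.9573776 ] 1.9917
```

View pics/w.png

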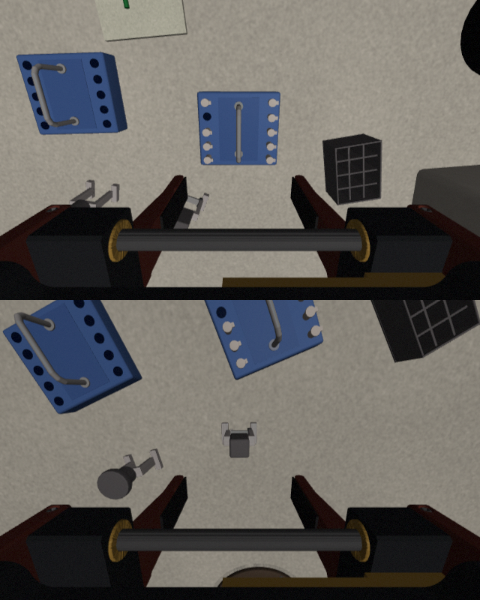

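The wrist pictures show the filled rack centred at about (319,173) and the square-knob handle between the fingers at about (319,187), both aligned with the tool. I refine both from the wrist depth.

```bash
python3 - <<'E'
from h import *
import pickle
def rect(p): 
    r=cv2.minAreaRect((p[:,:2]*1000).astype(np.float32)); return np.round(r[0],1),np.round(r[1],1),round(r[2],1)
def pts(n,b):
    W=cloud(pickle.load(open(n+".pkl","rb")))[b[1]:b[3],b[0]:b[2]].reshape(-1,3); return W[np.isfinite(W[:,2])]
P=pts("wr",(250,115,385,225))
for l,h in((.033,.045),(.09,.104),(.055,.065)): q=P[(P[:,2]>l)&(P[:,2]<h)];print(l,len(q),rect(q),np.median(q[:,2]))
P=pts("wc",(285,155,350,218))
for l,h in((.113,.123),(.03,.068),(.005,.013)): q=P[(P[:,2]>l)&(P[:,2]<h)];print(l,len(q),rect(q),np.median(q[:,2]))
P=pts("wc",(120,190,225,275)); q=P[(P[:,2]>.1)&(P[:,2]<.125)]; print("open",rect(q))
print(env.read_joint_positions())
E
```

```text
0.033 8787 (array([ 602.9, -157.9]), array([139.5, 150.3]), 6.6) 0.04050639804008025
0.09 475 (array([ 604.3, -157.9]), array([90.8,  7.4]), 6.5) 0.09818661430093041
0.055 935 (array([ 604. , -159.6]), array([117. , 133.6]), 6.4) 0.06106654707322877
0.113 640 (array([433.1, -72.3]), array([26.8, 27.3]), 75.3) 0.1159750631142272
0.03 81 (array([437.5, -73.9]), array([48.7,  6.1]), 75.3) 0.05113242534494339
0.005 262 (array([432.3, -72.6]), array([66. , 40.5]), 75.0) 0.011970379009375552
open (array([427.4, 125. ]), array([47.4, 46.3]), 58.5)
[-0.29756007  0.06150386  0.3707761   2.01442295 -0.02500184  1.06816679
 -1.75508546]
```

Confirmed: the handle is at (0.433,-0.072) at -15°, and the loop is at (0.6035,-0.158) at 6.5°. Now I grasp and lift.

```bash
python3 - <<'E'
from h import *
env.move_pose([.433,-.072,.20],down(-15))
print(env.servo_line([.433,-.072,.076],attitude=down(-15),max_speed=.1,f_stop=15),env.read_position())
env.grip(0.0,45); print(env.read_grip_width(),env.read_gripper_force(),env.read_position())
env.servo_line([.433,-.072,.24],max_speed=.12)
env.move_pose([.6035,-.158,.24],down(6.5)); env.hold(.3)
print(env.read_position(),R.from_quat(env.read_ee_rot()).as_euler("zyx",degrees=True),env.read_grip_width(),env.read_gripper_force(),env.read_ft_force(),env.read_time_s())
f=env.grab_frame("scene"); g=env.grab_frame("side")
cv2.imwrite("pics/held.png",np.hstack([f["image"][80:290,130:400],g["image"][80:290,300:500]])[...,::-1])
W=cloud(f)
E
```

```text
False [ 0.43340268 -0.07204673  0.07647326]
0.027662351131627357 44.991669058799744 [ 0.43273605 -0.07199598  0.07581928]
[ 0.60315156 -0.15743638  0.24070723] [-6.51233038e+00  5.61670744e-02 -1.79962965e+02] 0.027689022214254934 44.99173164367676 [ 0.35973374 -0.58283133 -2.58619303] 7.2167
```

View pics/held.png

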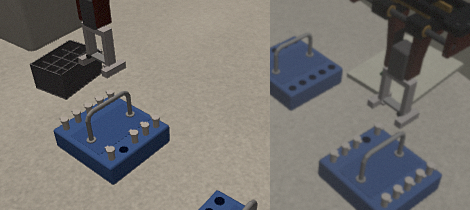

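The handle hangs upright and is aligned over the filled rack's loop. Next is the straight push down.

```bash
python3 - <<'E'
from h import *
q=down(6.5)
for z,v,s in((.170,.1,20),(.150,.04,25),(.135,.04,25),(.122,.04,25),(.112,.02,20)):
    r=env.servo_line([.6035,-.158,z],attitude=q,max_speed=v,f_stop=s)
    print(z,r,env.read_position().round(4),env.read_ft_force().round(1),env.read_grip_width(),env.read_time_s())
    if r: break
f=env.grab_frame("scene"); g=env.grab_frame("side")
cv2.imwrite("pics/seat.png",cv2.resize(np.hstack([f["image"][130:280,160:330],g["image"][150:300,330:490]]),None,fx=2.2,fy=2.2)[...,::-1])
E
```

```text
0.17 False [ 0.6039 -0.1582  0.1705] [-0.1  0.3 -1.8] 0.027731246971299965 8.1667
0.15 False [ 0.6038 -0.1585  0.1503] [ 1.5 -1.6  3.2] 0.027693423867807546 8.8167
0.135 False [ 0.6029 -0.159   0.1342] [ 0.9 -5.1 -1.5] 0.027627771851990748 9.3417
0.122 False [ 0.6031 -0.157   0.1213] [-0.2  0.2 -1.4] 0.027986713255092884 9.8167
0.112 True [ 0.6039 -0.1578  0.1157] [-1.3  1.2  5.7] 0.02765865977399169 10.225
```

View pics/seat.png

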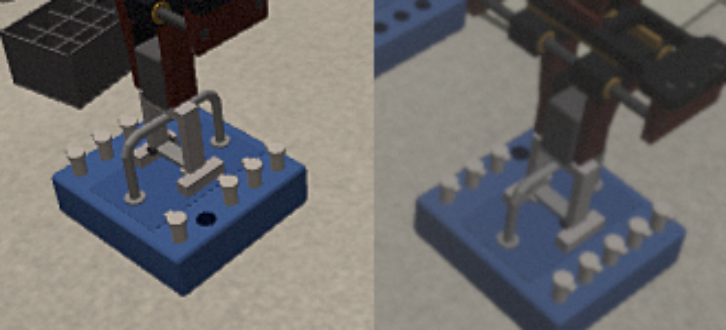

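The feet touched at the expected TCP height of 0.116, and the gate lies flat across the feet beneath the bar. I let go and check.

```bash
python3 - <<'E'
from h import *
env.grip(.06); env.hold(.2)
env.servo_line([.6035,-.158,.20],max_speed=.1); env.servo_line([.50,-.10,.30],max_speed=.2); env.hold(.3)
f=env.grab_frame("scene"); g=env.grab_frame("side")
cv2.imwrite("pics/done.png",cv2.resize(np.hstack([f["image"][130:260,180:310],g["image"][150:280,340:470]]),None,fx=3,fy=3,interpolation=cv2.INTER_CUBIC)[...,::-1])
for h in(f,g):
    W=cloud(h).reshape(-1,3); q=W[(W[:,2]>.148)&(W[:,2]<.165)&(np.hypot(W[:,0]-.603,W[:,1]+.158)<.04)]
    print(len(q),q.mean(0).round(4),q[:,2].max(),cv2.minAreaRect((q[:,:2]*1000).astype(np.float32)))
print(env.read_time_s(),env.read_ft_force())
E
```

```text
243 [ 0.6061 -0.1527  0.1542] 0.15750249240740635 ((603.8329467773438, -155.50978088378906), (28.542388916015625, 28.142230987548828), 4.3652024269104)
301 [ 0.6    -0.1614  0.1539] 0.15771966198709472 ((601.9794921875, -159.23733520507812), (29.171859741210938, 28.685243606567383), 8.57036018371582)
13.5333 [-0.30477365 -0.38479117 -0.3941003 ]
```

View pics/done.png

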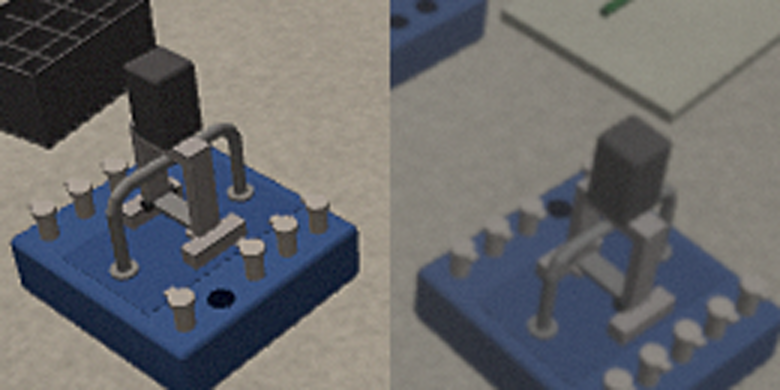

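The handle stands upright with its top at 0.157 (expected 0.156). The gate is flat between the legs below the loop, and the gripper is clear.

```bash
python3 -c "
from bench import env
print(env.hand_in())"
```

```text
the job is handed in; nothing more can be done
None
```

The snap-gate handle is on the filled rack's loop, upright with its feet on the rack and the gate shut beneath the bar; I let go, left the open handle alone, and handed the job in at about 13.5 s.

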